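Refill the Gram-stain caddy

ROBOT

A 7-joint arm with a two-finger parallel gripper is mounted at the origin on the work surface. World frame = base frame: x ahead of the robot, y to its left, z up, the work surface at z = 0. Lengths are in m, angles in rad, forces in N, time in s.
With the tool pointing down it reaches from about 0.425 to 1.025 m from the base axis. Payload 9.4 kg.
Tool frame: the origin (TCP) lies at the very end of the fingers, on their centre line; the grasp point (between the pads) lies 19 mm behind it; z points along the fingers, y is the line along which they close (so a half turn about z gives the same grasp; the last joint's range is limited). The gripper opens to 93 mm and grips with 3 to 60 N. Pads are 15 mm wide; open, the fingers measure 128 mm over their backs; the gripper's body (75 mm by 188 mm) begins 65 mm behind the grasp point.
Start: joints at [-1.393, 0.599, -0.003, 1.599, 0.002, 0.943, -0.08], TCP at [0.183, 0.702, 0.219] pointing down, gripper open.
Joint ranges: [-2.57, 2.57], [-0.35, 1.97], [-1.29, 1.29], [0.11, 2.56], [-1.05, 4.19], [0.11, 1.86], [-2.63, 2.63]. Speed limits (rad/s): [2.22, 2.22, 3.01, 3.01, 3.14, 3.14, 3.14].

INTERFACE

Orientations are given as a unit quaternion [w, x, y, z].
In Python, from cell import manip, vision, finder gives the robot as it stands.
- The arm moves only by the tool play_rows, never from a script. Its arguments are lists of equal length, an entry for each row: "linear": the shift along the tool's x, y, z normalised to -1 to 1, where 1 is 10 cm, a list of three; "angular": the turn, a rotation vector about the tool's x, y, z normalised to -1 to 1, where 1 is pi/2 rad, a list of three; "grip": the opening, from 0 (shut) to 1 (fully open). In form: {"linear": [[x, y, z], ...], "angular": [[rx, ry, rz], ...], "grip": [grip, ...]}. A call has 1 to 20 rows; each row is the pose to reach, as a shift and turn from the pose commanded when the call began, along the tool's axes at that moment; what a row does not reach only later rows make up. A row lasts 1/12 s, in which the tool goes at most 41.7 mm and 7.16 degrees, less where a joint would pass 70% of its speed; a pose out of reach is approached as far as the arm can. A call with a number of a shift or a turn outside -1 to 1 is refused whole. A call with a gripper value outside its range is refused whole. The fingers move at their own pace and stop on an object; the grip force is fixed at half the most. Time passes only in rows, so rows that repeat a pose let the fingers close. It gives the time, the measured TCP pose, the force, the opening and the grip force at its end, in the units of the state.
- manip.read_state(): the state, without advancing time (a new reading comes with each control period).
- vision.grab_frame(name): name is "side" or "top"; returns a dict with "img" (480x640x3 uint8, red, green, blue), "K" (3x3 intrinsics, pixels), "eye" and "attitude" of the camera in the world. Camera axes: x right, y down, z forward; pixel columns grow to the right and rows downward; lengths in m; the calibration is good to about 2 mm. A picture is of the moment at which its call begins. There is no depth.
- manip.finish_job(): hands the job in; it is judged then, once.
Trained networks look in the newest picture that a camera, given by its name, has taken for a name from the list of things; names that differ only in an ending like _2 or _b are one class to them, and where a whole thing is asked for, a point or a joint stands for the part that bears it (a point fixed in the world has none). Each returns a list of dicts, best first, with "p" (0 to 1); they miss things now and then, are a little off and sometimes report something else, mostly with a low value. They report only what shows in the picture. A call takes as long as a camera call.
- finder.trace(camera, label): "mask" (480x640 bool, what is visible of it) and "xy" ([column, row] in pixels, amid what is visible of it).
The state is a dict: "t": time; "q": joint angles; "qd": joint speeds; "effort": joint torques, N m; "ee_pos": TCP position; "eef_rot": TCP orientation; "contact_force": force on the tool from outside, world axes, zero at the start; "moment": the same for the moment, N m; "grip_width": opening from 0.0 (shut) to 1.0 (fully open); "finger_force": force on a finger pad.
Only numpy, scipy, OpenCV 4.12 (cv2) and the standard library are available. Lean on these libraries where they do the work, as an engineer would, in place of code of your own. Each camera call takes 0.05 s, during which the arm holds its last target. There are 200 camera calls.

TASK

The practical is over: put the four Gram-stain dropper bottles back into the grey staining caddy, standing upright, one to a cell in their order of use, counting from the end with the glass jar of slides: violet cap in the cell next to the jar, then brown, then white, then red. The green- and blue-capped bottles belong to another stain set: leave them, the beaker and the black dish where they stand.

Things in the scene. Friction and masses are not known exactly. Their poses are not given: they have to be found in the camera images.
- violet_mid (a point): White plastic dropper bottle, upright and loose, with violet cap and violet band (crystal violet). Body 31 mm in diameter, straight from its foot to 60 mm up; narrower pointed cap (22 mm wide) above, 90 mm tall in all, about 50 g. This point: on its axis, 45 mm above its foot; z up. Gram set.
- brown_mid (a point): White plastic dropper bottle, upright and loose, with brown cap and brown band (iodine). Body 31 mm in diameter, straight from its foot to 60 mm up; narrower pointed cap (22 mm wide) above, 90 mm tall in all, about 50 g. This point: on its axis, 45 mm above its foot; z up. Gram set.
- white_mid (a point): White plastic dropper bottle, upright and loose, with white cap and white band (decolouriser). Body 31 mm in diameter, straight from its foot to 60 mm up; narrower pointed cap (22 mm wide) above, 90 mm tall in all, about 50 g. This point: on its axis, 45 mm above its foot; z up. Gram set.
- red_mid (a point): White plastic dropper bottle, upright and loose, with red cap and red band (safranin). Body 31 mm in diameter, straight from its foot to 60 mm up; narrower pointed cap (22 mm wide) above, 90 mm tall in all, about 50 g. This point: on its axis, 45 mm above its foot; z up. Gram set.
- green_mid (a point): White plastic dropper bottle, upright and loose, with green cap and green band (malachite green). Body 31 mm in diameter, straight from its foot to 60 mm up; narrower pointed cap (22 mm wide) above, 90 mm tall in all, about 50 g. This point: on its axis, 45 mm above its foot; z up. Another stain set: leave it where it stands.
- blue_mid (a point): White plastic dropper bottle, upright and loose, with blue cap and blue band (methylene blue). Body 31 mm in diameter, straight from its foot to 60 mm up; narrower pointed cap (22 mm wide) above, 90 mm tall in all, about 50 g. This point: on its axis, 45 mm above its foot; z up. Another stain set: leave it where it stands.
- caddy: Dark grey low tray, fixed to the bench; origin at the centre of its underside, z up. Six cells in a row along its y: centres at y = +-26, +-78, +-130 mm, each 48 x 48 mm inside, walls 4 mm, floor 5 mm and rim 23 mm above the bench. 56 mm wide (x); hand grips reach y = +-190 mm. The four middle cells are empty; one end cell holds the jar, the other a fixed black box, top 35 mm above the bench.
- jar: Square glass staining jar, 44 x 44 mm, 80 mm high, with five upright slides (yellow ends, seen from above as yellow stripes). Fixed in one end cell of the caddy, either at caddy y = +130 or -130 mm (this varies). Origin at the centre of its underside. The cell beside it is the first for the bottles.
- beaker_mid (a point): Small empty pale blue, clear beaker, 54 mm in diameter, 65 mm tall, loose among the bottles; to be left alone. This point is on its axis, half-way up.
- dish: Black evaporating dish (shallow round bowl with a flat foot), 100 mm in diameter, 34 mm high, loose on the bench at the side; to be left alone. Origin at the centre of its underside.

How it is judged:
By the outcome, as a careful person would: the job done as asked, in the order asked, and still so for the second after the job is handed in, with the robot touching nothing.
It also fails if it takes over 128 s, if anything falls off the work surface, if the arm or the gripper's body presses on something with over 40 N, if the wrist force passes 120 N, or if a joint passes its speed limit or range.

## Working session

There is one attempt and no reset: what is moved stays moved. The work goes in short steps, Python scripts to look and compute and a tool call to move; the robot and the scene stay as the last step left them, time stands still between calls to the robot, and variables do not carry over. Pictures are saved under pics/ and viewed, at most 14 in all, crops included, and the job is handed in when it is done.

Besides the shell and the picture viewer there is one more tool, called after "Emit:" by a JSON object that holds its "api" and its "payload", one argument or row to a line. play_rows: Moves the arm, as the interface text tells. Scaled input: -1 to 1 covers 10 cm each way for a shift and pi/2 rad each way for a turn. Its arguments: {"type":"object","properties":{"linear":{"type":"array","items":{"type":"array","items":{"type":"number"}}},"angular":{"type":"array","items":{"type":"array","items":{"type":"number"}}},"grip":{"type":"array","items":{"type":"number"}}},"required":["linear","angular","grip"]}

```bash
mkdir -p pics; cat > h.py <<'E'
from cell import manip, vision, finder
import numpy as np, cv2
from scipy.spatial.transform import Rotation as R
def rot(a):
    a=np.array(a,float)
    return a if a.shape==(3,3) else R.from_quat(a,scalar_first=True).as_matrix()
def ray(f,px):
    d=rot(f["attitude"])@np.linalg.solve(f["K"],[px[0],px[1],1.]); return np.array(f["eye"]),d
def at_z(f,px,z):
    e,d=ray(f,px); return e+d*(z-e[2])/d[2]
def tri(rs):
    A=0;b=0
    for e,d in rs:
        d=d/np.linalg.norm(d);P=np.eye(3)-np.outer(d,d);A=A+P;b=b+P@e
    return np.linalg.solve(A,b)
def proj(f,p):
    c=rot(f["attitude"]).T@(np.array(p)-f["eye"]); u=f["K"]@c; return u[:2]/u[2]
E
python3 - <<'E'
from h import *
s=manip.read_state(); print(s["t"],s["ee_pos"],s["eef_rot"],s["grip_width"])
F={}
for c in("top","side"):
    f=vision.grab_frame(c);F[c]=f;cv2.imwrite(f"pics/{c}0.png",f["img"][:,:,::-1]);print(c,f["K"][0],f["K"][1][2],f["eye"],f["attitude"])
for n in["violet_mid","brown_mid","white_mid","red_mid","green_mid","blue_mid","beaker_mid","caddy","jar","dish"]:
    for c in F:
        r=finder.trace(c,n)
        for d in r[:2]:
            m=d["mask"];ys,xs=np.nonzero(m)
            print(n,c,round(d["p"],2),np.round(d["xy"]),m.sum(),(xs.min(),xs.max(),ys.min(),ys.max()) if len(xs) else None,np.round(at_z(F[c],d["xy"],.045),3))
E
```

```text
0.0 [0.18265743 0.70111595 0.21775571] [-2.28398124e-05  1.27037700e-01  9.91897581e-01 -7.81776492e-04] 0.9984586281125183
top [470.61749594   0.         318.17438109] 240.45289852663225 [ 0.45713392 -0.04025709  1.09780752] [ 0.035944   -0.70493189  0.70800603 -0.02250599]
side [460.09982245   0.         315.44406114] 235.00137293983641 [0.36515923 0.58563304 0.81496524] [ 0.04097187 -0.13622018  0.93124282 -0.33548798]
violet_mid top 0.49 [481. 233.] 282 (np.int64(469), np.int64(491), np.int64(226), np.int64(241)) [ 0.559 -0.384  0.045]
violet_mid side 0.54 [346. 141.] 346 (np.int64(337), np.int64(350), np.int64(119), np.int64(151)) [ 0.547 -0.356  0.045]
brown_mid side 0.9 [364. 214.] 412 (np.int64(356), np.int64(371), np.int64(194), np.int64(227)) [ 0.445 -0.117  0.045]
brown_mid side 0.71 [392. 181.] 597 (np.int64(380), np.int64(402), np.int64(166), np.int64(197)) [ 0.404 -0.241  0.045]
white_mid top 0.48 [243. 285.] 189 (np.int64(235), np.int64(251), np.int64(279), np.int64(292)) [0.445 0.148 0.045]
white_mid side 0.74 [333. 317.] 480 (np.int64(326), np.int64(343), np.int64(30
[... 1186 characters left out ...]
.629 0.014 0.045]
caddy side 0.59 [267. 254.] 2555 (np.int64(243), np.int64(288), np.int64(185), np.int64(321)) [0.615 0.054 0.045]
jar top 0.63 [365. 190.] 468 (np.int64(350), np.int64(373), np.int64(177), np.int64(202)) [ 0.658 -0.127  0.045]
jar side 0.79 [275. 196.] 589 (np.int64(264), np.int64(285), np.int64(178), np.int64(208)) [ 0.656 -0.112  0.045]
dish top 0.95 [510. 304.] 1370 (np.int64(491), np.int64(530), np.int64(285), np.int64(325)) [ 0.401 -0.442  0.045]
dish side 0.84 [405. 141.] 727 (np.int64(391), np.int64(422), np.int64(123), np.int64(150)) [ 0.398 -0.402  0.045]
dish side 0.24 [347. 386.] 496 (np.int64(340), np.int64(359), np.int64(372), np.int64(402)) [0.386 0.278 0.045]
```

View pics/top0.png

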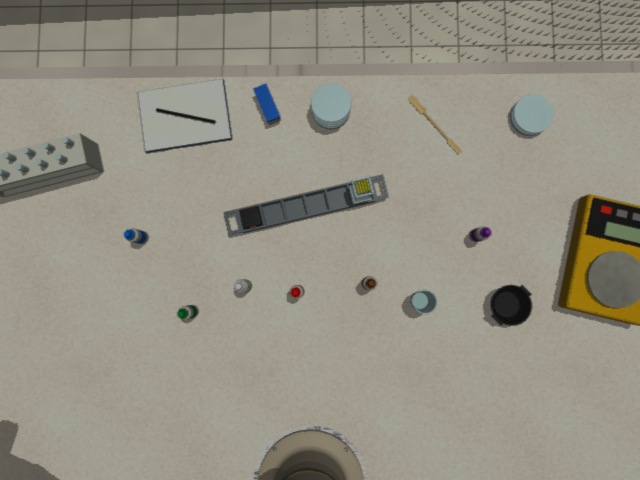

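View pics/side0.png

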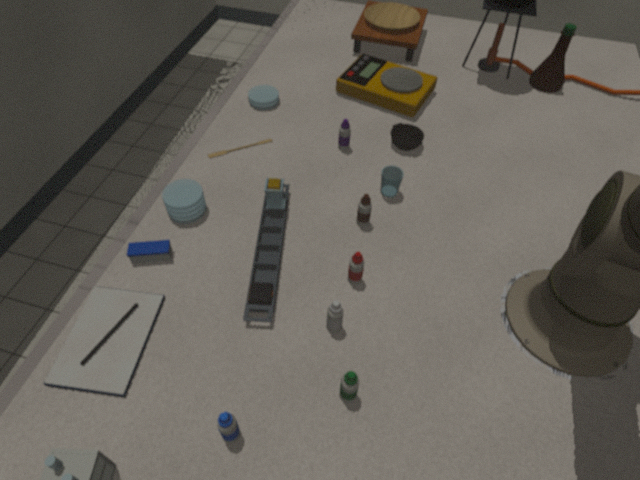

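The top view shows the caddy from the black box (250,217) to the jar (362,188), so the jar is at the -y end. The caps are at violet (485,232), brown (370,283), red (296,292) and white (240,287). In the side view they are at violet (345,124), brown (365,200), red (357,258) and white (335,305), which agrees with the networks apart from a few false second hits.

```bash
cat > fit.py <<'E'
from h import *
from scipy.optimize import minimize
prof=[(0,.0155),(.06,.0155),(.065,.011),(.08,.009),(.09,.004)]
def sil(f,p):
    pts=[proj(f,[p[0]+r*np.cos(a),p[1]+r*np.sin(a),p[2]+z]) for z,r in prof for a in np.linspace(0,6.28,16)]
    h=cv2.convexHull(np.float32(pts)); m=np.zeros((480*4,640*4),np.uint8)
    cv2.fillConvexPoly(m,np.int32(h*4+2),1); return cv2.resize(m.astype(np.float32),(640,480),interpolation=cv2.INTER_AREA)
def fit(F,M,p0,free=3):
    def c(p):
        q=np.r_[p,[0]*(3-len(p))]; s=0
        for k,m in M.items():
            a=sil(F[k],q); s-=np.minimum(a,m).sum()/np.maximum(a,m).sum()
        return s
    r=minimize(c,p0[:free],method="Nelder-Mead",options=dict(initial_simplex=np.vstack([p0[:free]]+[np.array(p0[:free])+.01*np.eye(free)[i] for i in range(free)]),xatol=3e-4,fatol=1e-3))
    return r.x,-r.fun
E
python3 - <<'E'
from fit import *
F={c:vision.grab_frame(c) for c in("top","side")}
P=dict(violet=[(485,232),(345,124)],brown=[(370,283),(365,200)],white=[(240,287),(335,305)],red=[(296,292),(357,258)])
for n,(a,b) in P.items():
    X=tri([ray(F["top"],a),ray(F["side"],b)])
    M={}
    for c in F:
        for d in finder.trace(c,n+"_mid"):
            if np.linalg.norm(np.array(d["xy"])-(a if c=="top" else b))<22: M[c]=d["mask"].astype(np.float32);break
    print(n,"cap",np.round(X,3),list(M),*[np.round(v,3) for v in fit(F,M,[X[0],X[1],0.],3 if len(M)==2 else 2)])
g=F["top"]["img"][165:245,215:400,::-1];cv2.imwrite("pics/c1.png",cv2.resize(g,None,fx=4.3,fy=4.3,interpolation=cv2.INTER_CUBIC))
g=F["side"]["img"][170:325,225:300,::-1];cv2.imwrite("pics/c2.png",cv2.resize(g,None,fx=3.8,fy=3.8,interpolation=cv2.INTER_CUBIC))
E
```

```text
violet cap [ 0.558 -0.382  0.077] ['top', 'side'] [ 0.559 -0.387 -0.002] 1.858
brown cap [ 0.449 -0.133  0.075] ['top'] [ 0.448 -0.135] 0.875
white cap [0.443 0.149 0.077] ['top', 'side'] [ 0.442  0.15  -0.002] 1.773
red cap [0.43  0.028 0.072] ['top', 'side'] [ 0.43   0.029 -0.001] 1.844
```

View pics/c1.png

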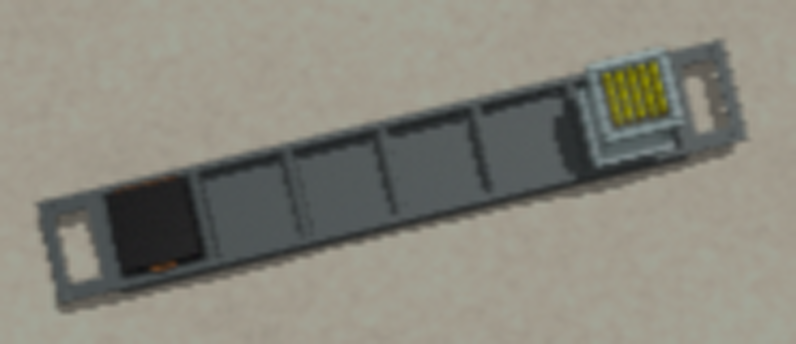

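View pics/c2.png

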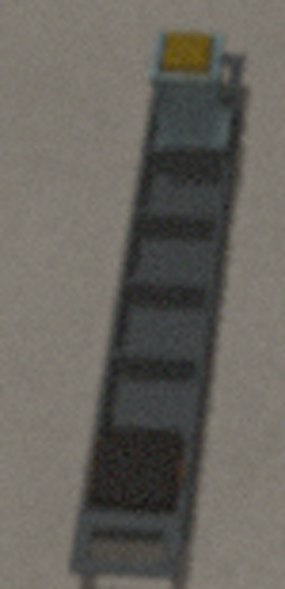

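```bash
python3 - <<'E'
from h import *
f=vision.grab_frame("top"); s=vision.grab_frame("side")
w=lambda u,v:at_z(f,((u+.5)/4.3-.5+215,(v+.5)/4.3-.5+165),.023)
l=w(49,255);r=w(735,89);d=r-l;L=np.linalg.norm(d);e=d/L
print("len",L,"dir",e,"yaw perp deg",np.degrees(np.arctan2(-(-e[0]),-e[1])))
c1=(l+r)/2;c2=w(387,170);print("centre",c1,c2)
# side check: dividers in c2 -> centre divider top and jar-side handles; height by triangulation
X=tri([ray(s,(225+170/3.8,170+288/3.8)),ray(f,(215+387/4.3,165+170/4.3))]);print("mid divider tri",X)
c=(c1+c2)/2
for n,k in zip(["violet","brown","white","red"],[.078,.026,-.026,-.078]): print(n,np.round(c+e*k,4))
q=manip.read_state();A=rot(q["eef_rot"]);print(A.round(3),np.degrees(np.arctan2(A[1,1],A[0,1])))
E
```

```text
len 0.37879776345715144 dir [ 0.23105761 -0.97294007  0.        ] yaw perp deg 13.359345386590155
centre [0.62940287 0.00832015 0.023     ] [0.63049867 0.0110298  0.023     ]
mid divider tri [0.62845591 0.00996828 0.01673619]
violet [ 0.648  -0.0662  0.023 ]
brown [ 0.636  -0.0156  0.023 ]
white [0.6239 0.035  0.023 ]
red [0.6119 0.0856 0.023 ]
[[-0.968  0.252  0.   ]
 [ 0.252  0.968 -0.   ]
 [-0.    -0.    -1.   ]] 75.40430653483442
```

Emit:
{"api": "play_rows", "payload": {
  "linear": [
    [-0.25,-0.25,0],
    [-0.5,-0.5,0],
    [-0.75,-0.75,0],
    [-1,-1,0],
    [-1,-1,0],
    [-1,-1,0],
    [-1,-1,0],
    [-1,-1,0],
    [-1,-1,0],
    [-1,-1,0],
    [-1,-1,0]
  ],
  "angular": [
    [0,0,0.07],
    [0,0,0.14],
    [0,0,0.21],
    [0,0,0.28],
    [0,0,0.35],
    [0,0,0.42],
    [0,0,0.49],
    [0,0,0.56],
    [0,0,0.63],
    [0,0,0.69],
    [0,0,0.69]
  ],
  "grip": [1,1,1,1,1,1,1,1,1,1,1]
}}

```text
t: 2.62
ee_pos: [0.2541, 0.5798, 0.2187]
eef_rot: [0.0, 0.622, 0.783, 0.0]
contact_force: [-0.3, -0.7, -1.0]
grip_width: 0.995
finger_force: 0.0
```

Emit:
{"api": "play_rows", "payload": {
  "linear": [
    [-0.3,0.06,0],
    [-0.6,0.12,0],
    [-0.92,0.165,0],
    [-0.92,0.165,0]
  ],
  "angular": [
    [0,0,0],
    [0,0,0],
    [0,0,0],
    [0,0,0]
  ],
  "grip": [1,1,1,1]
}}

```text
t: 2.95
ee_pos: [0.2945, 0.4878, 0.219]
eef_rot: [0.001, 0.621, 0.783, -0.001]
contact_force: [0.1, -0.5, -0.4]
grip_width: 1.001
finger_force: 0.0
```

Emit:
{"api": "play_rows", "payload": {
  "linear": [
    [-0.3,0.06,0],
    [-0.6,0.12,0],
    [-0.92,0.165,0],
    [-0.92,0.165,0]
  ],
  "angular": [
    [0,0,0],
    [0,0,0],
    [0,0,0],
    [0,0,0]
  ],
  "grip": [1,1,1,1]
}}

```text
t: 3.28
ee_pos: [0.3311, 0.4023, 0.219]
eef_rot: [0.001, 0.622, 0.783, -0.001]
contact_force: [-0.6, -0.5, -0.0]
grip_width: 1.002
finger_force: 0.0
```

Emit:
{"api": "play_rows", "payload": {
  "linear": [
    [-0.3,0.06,0],
    [-0.6,0.12,0],
    [-0.92,0.165,0],
    [-0.92,0.165,0]
  ],
  "angular": [
    [0,0,0],
    [0,0,0],
    [0,0,0],
    [0,0,0]
  ],
  "grip": [1,1,1,1]
}}

```text
t: 3.62
ee_pos: [0.3679, 0.317, 0.219]
eef_rot: [0.001, 0.622, 0.783, -0.001]
contact_force: [0.6, -0.5, -0.2]
grip_width: 0.999
finger_force: 0.0
```

Emit:
{"api": "play_rows", "payload": {
  "linear": [
    [-0.3,0.06,0],
    [-0.6,0.12,0],
    [-0.92,0.165,0],
    [-0.92,0.165,0]
  ],
  "angular": [
    [0,0,0],
    [0,0,0],
    [0,0,0],
    [0,0,0]
  ],
  "grip": [1,1,1,1]
}}

```text
t: 3.95
ee_pos: [0.405, 0.2318, 0.2191]
eef_rot: [0.001, 0.622, 0.783, -0.0]
contact_force: [0.7, -0.8, -0.0]
grip_width: 1.001
finger_force: 0.0
```

Emit:
{"api": "play_rows", "payload": {
  "linear": [
    [-0.3,0.06,0],
    [-0.6,0.12,0],
    [-0.92,0.165,0],
    [-0.92,0.165,0.4],
    [-0.92,0.165,0.9],
    [-0.92,0.165,0.9],
    [-0.92,0.165,0.9]
  ],
  "angular": [
    [0,0,0],
    [0,0,0],
    [0,0,0],
    [0,0,0],
    [0,0,0],
    [0,0,0],
    [0,0,0]
  ],
  "grip": [1,1,1,1,1,1,1]
}}

```text
t: 4.53
ee_pos: [0.4391, 0.1508, 0.1268]
eef_rot: [-0.001, 0.62, 0.785, -0.002]
contact_force: [-0.4, 0.4, 0.9]
grip_width: 1.002
finger_force: 0.0
```

```bash
cat > go.py <<'E'
import sys
from h import *
s=manip.read_state();A=rot(s["eef_rot"]);p=s["ee_pos"];print(s["t"],np.round(p,4),np.round(A[:,1],3),round(s["grip_width"],3))
for a in sys.argv[1:]:
    t=np.array(eval(a));print(a,"units",np.round(A.T@(t-p)*10,3))
E
python3 go.py "(.442,.15,.029)"
python3 - <<'E'
from h import *
for c in("top","side"): cv2.imwrite(f"pics/{c}1.png",vision.grab_frame(c)["img"][150:390,150:470,::-1].repeat(2,0).repeat(2,1))
E
```

```text
4.5333 [0.4391 0.1508 0.1268] [ 0.973  0.231 -0.005] 1.002
(.442,.15,.029) units [-0.014  0.032  0.978]
```

View pics/side1.png

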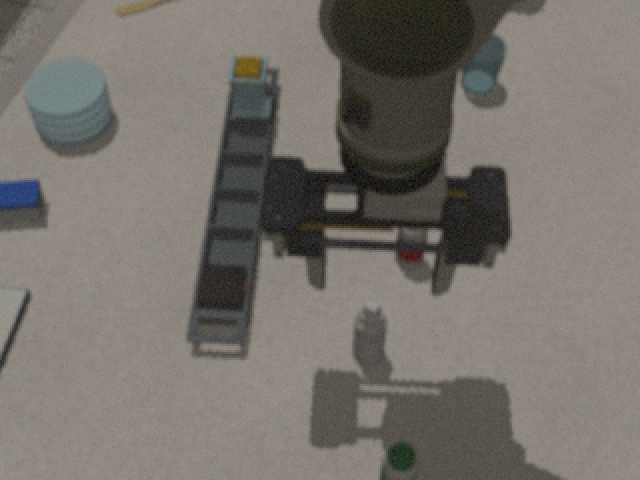

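The side crop shows the open fingers (tips at about (315,285) and (440,290)) straddling the white bottle (tip (373,303)) from above. The grasp is lined up, so I'm going down.

Emit:
{"api": "play_rows", "payload": {
  "linear": [
    [0,0.03,0.25],
    [0,0.03,0.5],
    [0,0.03,0.75],
    [0,0.03,0.98],
    [0,0.03,0.98],
    [0,0.03,0.98],
    [0,0.03,0.98],
    [0,0.03,0.98],
    [0,0.03,0.98],
    [0,0.03,0.98],
    [0,0.03,0.98],
    [0,0.03,0.98],
    [0,0.03,0.98],
    [0,0.03,0.98],
    [0,0.03,0.98],
    [0,0.03,0.98]
  ],
  "angular": [
    [0,0,0],
    [0,0,0],
    [0,0,0],
    [0,0,0],
    [0,0,0],
    [0,0,0],
    [0,0,0],
    [0,0,0],
    [0,0,0],
    [0,0,0],
    [0,0,0],
    [0,0,0],
    [0,0,0],
    [0,0,0],
    [0,0,0],
    [0,0,0]
  ],
  "grip": [1,1,1,1,1,1,0.1,0.1,0.1,0.1,0.1,0.1,0.1,0.1,0.1,0.1]
}}

```text
t: 5.97
ee_pos: [0.4433, 0.1516, 0.0306]
eef_rot: [-0.0, 0.62, 0.784, -0.0]
contact_force: [-0.5, 0.1, -0.1]
grip_width: 0.334
finger_force: 0.7
```

```bash
python3 go.py "(.6239,.035,.125)" "(.6239,.035,.034)"
```

```text
5.9667 [0.4433 0.1516 0.0306] [ 0.973  0.23  -0.   ] 0.334
(.6239,.035,.125) units [-1.55   1.489 -0.944]
(.6239,.035,.034) units [-1.55   1.489 -0.034]
```

Emit:
{"api": "play_rows", "payload": {
  "linear": [
    [0,0,0],
    [0,0,0],
    [0,0,0],
    [0,0,0],
    [0,0,-0.2],
    [0,0,-0.4],
    [0,0,-0.6],
    [0,0,-0.8],
    [0,0,-0.95],
    [0,0,-0.95]
  ],
  "angular": [
    [0,0,0],
    [0,0,0],
    [0,0,0],
    [0,0,0],
    [0,0,0],
    [0,0,0],
    [0,0,0],
    [0,0,0],
    [0,0,0],
    [0,0,0]
  ],
  "grip": [0.1,0.1,0.1,0.1,0.1,0.1,0.1,0.1,0.1,0.1]
}}

```text
t: 6.8
ee_pos: [0.4443, 0.152, 0.1279]
eef_rot: [0.001, 0.62, 0.784, 0.002]
contact_force: [0.2, 0.1, -0.9]
grip_width: 0.327
finger_force: 30.0
```

Emit:
{"api": "play_rows", "payload": {
  "linear": [
    [-0.2,0.2,0],
    [-0.4,0.4,0],
    [-0.6,0.6,0],
    [-0.75,0.75,0],
    [-0.75,0.75,0]
  ],
  "angular": [
    [0,0,0],
    [0,0,0],
    [0,0,0],
    [0,0,0],
    [0,0,0]
  ],
  "grip": [0.1,0.1,0.1,0.1,0.1]
}}

```text
t: 7.22
ee_pos: [0.5372, 0.0931, 0.125]
eef_rot: [0.001, 0.622, 0.783, 0.0]
contact_force: [-0.0, 0.8, -0.0]
grip_width: 0.326
finger_force: 30.0
```

Emit:
{"api": "play_rows", "payload": {
  "linear": [
    [-0.2,0.2,0],
    [-0.4,0.4,0],
    [-0.6,0.6,0],
    [-0.8,0.74,0],
    [-0.8,0.74,0],
    [-0.8,0.74,0],
    [-0.8,0.74,0]
  ],
  "angular": [
    [0,0,0],
    [0,0,0],
    [0,0,0],
    [0,0,0],
    [0,0,0],
    [0,0,0],
    [0,0,0]
  ],
  "grip": [0.1,0.1,0.1,0.1,0.1,0.1,0.1]
}}

```text
t: 7.8
ee_pos: [0.6226, 0.0358, 0.1246]
eef_rot: [-0.001, 0.62, 0.784, -0.001]
contact_force: [0.3, 0.5, -0.6]
grip_width: 0.331
finger_force: 30.0
```

```bash
python3 go.py "(.6239,.035,.0365)"; python3 - <<'E'
from h import *
F={c:vision.grab_frame(c) for c in("top","side")}
g=[cv2.resize(F["top"]["img"][165:245,215:400,::-1],(740,320),interpolation=cv2.INTER_CUBIC),cv2.resize(F["side"]["img"][200:320,225:410,::-1],(740,280+0),interpolation=cv2.INTER_CUBIC)]
cv2.imwrite("pics/v2.png",np.vstack(g))
E
```

```text
7.8 [0.6226 0.0358 0.1246] [ 0.973  0.23  -0.002] 0.331
(.6239,.035,.0365) units [-0.012  0.013  0.881]
```

View pics/v2.png

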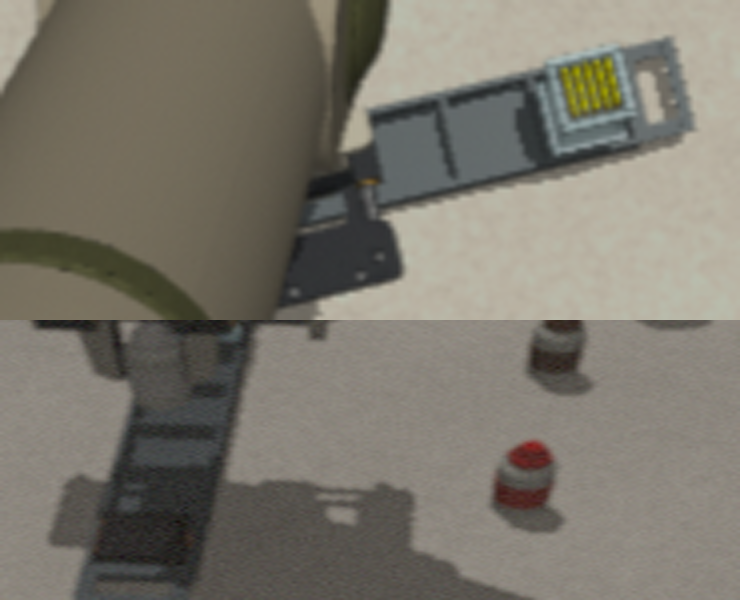

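The white bottle hangs upright in the fingers over the caddy, so I'm lowering it, releasing and rising.

Emit:
{"api": "play_rows", "payload": {
  "linear": [
    [-0.01,0.01,0.2],
    [-0.01,0.01,0.4],
    [-0.01,0.01,0.6],
    [-0.01,0.01,0.75],
    [-0.01,0.01,0.83],
    [-0.01,0.01,0.88],
    [-0.01,0.01,0.88],
    [-0.01,0.01,0.88],
    [-0.01,0.01,0.88],
    [-0.01,0.01,0.88]
  ],
  "angular": [
    [0,0,0],
    [0,0,0],
    [0,0,0],
    [0,0,0],
    [0,0,0],
    [0,0,0],
    [0,0,0],
    [0,0,0],
    [0,0,0],
    [0,0,0]
  ],
  "grip": [0.1,0.1,0.1,0.1,0.1,0.1,0.1,0.1,0.1,0.1]
}}

```text
t: 8.73
ee_pos: [0.6257, 0.0344, 0.0386]
eef_rot: [0.001, 0.62, 0.784, 0.001]
contact_force: [0.6, -0.5, -0.9]
grip_width: 0.331
finger_force: 30.0
```

Emit:
{"api": "play_rows", "payload": {
  "linear": [
    [0,0,0],
    [0,0,0],
    [0,0,0],
    [0,0,0],
    [0,0,0],
    [0,0,0],
    [0,0,0],
    [0,0,0],
    [0,0,-0.2],
    [0,0,-0.5],
    [0,0,-0.9],
    [0,0,-0.9],
    [0,0,-0.9]
  ],
  "angular": [
    [0,0,0],
    [0,0,0],
    [0,0,0],
    [0,0,0],
    [0,0,0],
    [0,0,0],
    [0,0,0],
    [0,0,0],
    [0,0,0],
    [0,0,0],
    [0,0,0],
    [0,0,0],
    [0,0,0]
  ],
  "grip": [0.5,0.8,0.8,0.8,0.8,0.8,0.8,0.8,0.8,0.8,0.8,0.8,0.8]
}}

```text
t: 9.82
ee_pos: [0.6266, 0.0344, 0.1299]
eef_rot: [0.001, 0.62, 0.784, 0.002]
contact_force: [0.5, 0.5, -1.3]
grip_width: 0.798
finger_force: 0.0
```

```bash
python3 go.py "(.43,.029,.125)"
```

```text
9.8167 [0.6266 0.0344 0.1299] [0.973 0.23  0.004] 0.798
(.43,.029,.125) units [ 0.4   -1.925  0.04 ]
```

Emit:
{"api": "play_rows", "payload": {
  "linear": [
    [0.06,-0.3,0],
    [0.12,-0.6,0],
    [0.2,-0.95,0],
    [0.2,-0.95,0]
  ],
  "angular": [
    [0,0,0],
    [0,0,0],
    [0,0,0],
    [0,0,0]
  ],
  "grip": [1,1,1,1]
}}

```text
t: 10.15
ee_pos: [0.5197, 0.0313, 0.1261]
eef_rot: [-0.003, 0.621, 0.784, -0.003]
contact_force: [-1.2, -1.3, 0.4]
grip_width: 0.993
finger_force: 0.0
```

Emit:
{"api": "play_rows", "payload": {
  "linear": [
    [0.06,-0.3,0],
    [0.12,-0.6,0],
    [0.2,-0.97,0.04],
    [0.2,-0.97,0.04],
    [0.2,-0.97,0.04],
    [0.2,-0.97,0.04]
  ],
  "angular": [
    [0,0,0],
    [0,0,0],
    [0,0,0],
    [0,0,0],
    [0,0,0],
    [0,0,0]
  ],
  "grip": [1,1,1,1,1,1]
}}

```text
t: 10.65
ee_pos: [0.4297, 0.0292, 0.1233]
eef_rot: [0.0, 0.62, 0.784, -0.0]
contact_force: [0.6, 1.3, 0.2]
grip_width: 1.003
finger_force: 0.0
```

```bash
python3 go.py "(.43,.029,.0305)"; python3 - <<'E'
from h import *
F={c:vision.grab_frame(c) for c in("top","side")}
g=[cv2.resize(F["top"]["img"][165:245,215:400,::-1],(740,320),interpolation=cv2.INTER_CUBIC),cv2.resize(F["side"]["img"][200:320,225:410,::-1],(740,280+0),interpolation=cv2.INTER_CUBIC)]
cv2.imwrite("pics/v3.png",np.vstack(g))
E
```

```text
10.65 [0.4297 0.0292 0.1233] [0.973 0.23  0.   ] 1.003
(.43,.029,.0305) units [-0.003  0.002  0.928]
```

View pics/v3.png

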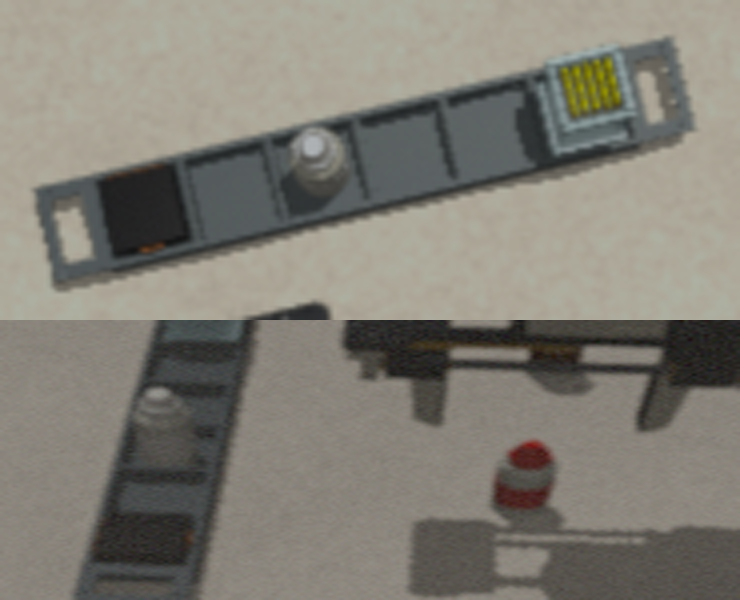

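The white bottle stands upright in the third cell from the jar (315,165 in the crop). The fingers straddle the red bottle.

Emit:
{"api": "play_rows", "payload": {
  "linear": [
    [0,0,0.25],
    [0,0,0.5],
    [0,0,0.75],
    [0,0,0.93],
    [0,0,0.93],
    [0,0,0.93],
    [0,0,0.93],
    [0,0,0.93],
    [0,0,0.93],
    [0,0,0.93],
    [0,0,0.93],
    [0,0,0.93],
    [0,0,0.93],
    [0,0,0.93],
    [0,0,0.93],
    [0,0,0.93],
    [0,0,0.93],
    [0,0,0.93]
  ],
  "angular": [
    [0,0,0],
    [0,0,0],
    [0,0,0],
    [0,0,0],
    [0,0,0],
    [0,0,0],
    [0,0,0],
    [0,0,0],
    [0,0,0],
    [0,0,0],
    [0,0,0],
    [0,0,0],
    [0,0,0],
    [0,0,0],
    [0,0,0],
    [0,0,0],
    [0,0,0],
    [0,0,0]
  ],
  "grip": [1,1,1,1,1,0.1,0.1,0.1,0.1,0.1,0.1,0.1,0.1,0.1,0.1,0.1,0.1,0.1]
}}

```text
t: 12.25
ee_pos: [0.4293, 0.0291, 0.0307]
eef_rot: [0.0, 0.62, 0.784, 0.0]
contact_force: [0.4, -0.4, 1.6]
grip_width: 0.328
finger_force: 30.0
```

Emit:
{"api": "play_rows", "payload": {
  "linear": [
    [0,0,-0.2],
    [0,0,-0.4],
    [0,0,-0.6],
    [0,0,-0.8],
    [0,0,-0.95],
    [0,0,-0.95],
    [0,0,-0.95]
  ],
  "angular": [
    [0,0,0],
    [0,0,0],
    [0,0,0],
    [0,0,0],
    [0,0,0],
    [0,0,0],
    [0,0,0]
  ],
  "grip": [0.1,0.1,0.1,0.1,0.1,0.1,0.1]
}}

```text
t: 12.83
ee_pos: [0.4294, 0.0293, 0.126]
eef_rot: [0.001, 0.62, 0.784, 0.001]
contact_force: [-0.5, 0.1, -0.9]
grip_width: 0.33
finger_force: 30.0
```

```bash
python3 go.py "(.6119,.0856,.125)"
```

```text
12.8333 [0.4294 0.0293 0.126 ] [0.973 0.231 0.002] 0.33
(.6119,.0856,.125) units [0.127 1.905 0.013]
```

Emit:
{"api": "play_rows", "payload": {
  "linear": [
    [0.04,0.25,0],
    [0.09,0.5,0],
    [0.13,0.75,0],
    [0.13,0.95,0],
    [0.13,0.95,0]
  ],
  "angular": [
    [0,0,0],
    [0,0,0],
    [0,0,0],
    [0,0,0],
    [0,0,0]
  ],
  "grip": [0.1,0.1,0.1,0.1,0.1]
}}

```text
t: 13.25
ee_pos: [0.5223, 0.065, 0.1242]
eef_rot: [0.001, 0.62, 0.785, 0.001]
contact_force: [0.4, -0.3, -1.0]
grip_width: 0.332
finger_force: 30.0
```

Emit:
{"api": "play_rows", "payload": {
  "linear": [
    [0,0.25,0],
    [0,0.5,0],
    [0,0.75,0],
    [0,0.95,0],
    [0,0.95,0],
    [0,0.95,0],
    [0,0.95,0]
  ],
  "angular": [
    [0,0,0],
    [0,0,0],
    [0,0,0],
    [0,0,0],
    [0,0,0],
    [0,0,0],
    [0,0,0]
  ],
  "grip": [0.1,0.1,0.1,0.1,0.1,0.1,0.1]
}}

```text
t: 13.83
ee_pos: [0.6093, 0.0848, 0.1243]
eef_rot: [-0.001, 0.621, 0.784, -0.001]
contact_force: [-0.7, -0.2, -1.2]
grip_width: 0.328
finger_force: 30.0
```

```bash
python3 go.py "(.6119,.0856,.0365)"
```

```text
13.8333 [0.6093 0.0848 0.1243] [ 0.973  0.23  -0.003] 0.328
(.6119,.0856,.0365) units [0.002 0.03  0.878]
```

Emit:
{"api": "play_rows", "payload": {
  "linear": [
    [0,0.01,0.2],
    [0,0.01,0.4],
    [0,0.01,0.6],
    [0,0.01,0.75],
    [0,0.01,0.83],
    [0,0.01,0.88],
    [0,0.01,0.88],
    [0,0.01,0.88],
    [0,0.01,0.88],
    [0,0.01,0.88]
  ],
  "angular": [
    [0,0,0],
    [0,0,0],
    [0,0,0],
    [0,0,0],
    [0,0,0],
    [0,0,0],
    [0,0,0],
    [0,0,0],
    [0,0,0],
    [0,0,0]
  ],
  "grip": [0.1,0.1,0.1,0.1,0.1,0.1,0.1,0.1,0.1,0.1]
}}

```text
t: 14.67
ee_pos: [0.6125, 0.0858, 0.0386]
eef_rot: [0.0, 0.62, 0.784, 0.001]
contact_force: [1.3, -0.2, -0.8]
grip_width: 0.328
finger_force: 30.0
```

Emit:
{"api": "play_rows", "payload": {
  "linear": [
    [0,0,0],
    [0,0,0],
    [0,0,0],
    [0,0,0],
    [0,0,0],
    [0,0,0],
    [0,0,0],
    [0,0,0],
    [0,0,-0.2],
    [0,0,-0.5],
    [0,0,-0.9],
    [0,0,-0.9],
    [0,0,-0.9]
  ],
  "angular": [
    [0,0,0],
    [0,0,0],
    [0,0,0],
    [0,0,0],
    [0,0,0],
    [0,0,0],
    [0,0,0],
    [0,0,0],
    [0,0,0],
    [0,0,0],
    [0,0,0],
    [0,0,0],
    [0,0,0]
  ],
  "grip": [0.5,0.8,0.8,0.8,0.8,0.8,0.8,0.8,0.8,0.8,0.8,0.8,0.8]
}}

```text
t: 15.75
ee_pos: [0.6134, 0.0859, 0.1298]
eef_rot: [0.001, 0.62, 0.784, 0.002]
contact_force: [-0.1, 0.6, -1.2]
grip_width: 0.8
finger_force: 0.0
```

```bash
python3 go.py "(.448,-.134,.125)"
```

```text
15.75 [0.6134 0.0859 0.1298] [0.973 0.23  0.004] 0.8
(.448,-.134,.125) units [-1.759 -2.115  0.039]
```

Emit:
{"api": "play_rows", "payload": {
  "linear": [
    [-0.1,-0.25,0],
    [-0.3,-0.5,0],
    [-0.5,-0.75,0],
    [-0.5,-0.75,0]
  ],
  "angular": [
    [0,0,0],
    [0,0,0],
    [0,0,0],
    [0,0,0]
  ],
  "grip": [1,1,1,1]
}}

```text
t: 16.08
ee_pos: [0.5455, 0.0146, 0.1267]
eef_rot: [-0.001, 0.622, 0.783, -0.002]
contact_force: [-0.6, -0.1, -0.6]
grip_width: 0.988
finger_force: 0.0
```

Emit:
{"api": "play_rows", "payload": {
  "linear": [
    [-0.2,-0.23,0],
    [-0.4,-0.46,0],
    [-0.63,-0.7,0],
    [-0.63,-0.7,0]
  ],
  "angular": [
    [0,0,0],
    [0,0,0],
    [0,0,0],
    [0,0,0]
  ],
  "grip": [1,1,1,1]
}}

```text
t: 16.42
ee_pos: [0.4924, -0.0626, 0.1269]
eef_rot: [-0.001, 0.623, 0.782, -0.002]
contact_force: [-0.1, -0.1, -0.3]
grip_width: 1.001
finger_force: 0.0
```

Emit:
{"api": "play_rows", "payload": {
  "linear": [
    [-0.2,-0.23,0],
    [-0.4,-0.46,0],
    [-0.63,-0.66,0.03],
    [-0.63,-0.66,0.03],
    [-0.63,-0.66,0.03],
    [-0.63,-0.66,0.03]
  ],
  "angular": [
    [0,0,0],
    [0,0,0],
    [0,0,0],
    [0,0,0],
    [0,0,0],
    [0,0,0]
  ],
  "grip": [1,1,1,1,1,1]
}}

```text
t: 16.92
ee_pos: [0.4474, -0.1338, 0.1242]
eef_rot: [-0.0, 0.621, 0.784, -0.0]
contact_force: [0.2, 0.6, -0.1]
grip_width: 0.998
finger_force: 0.0
```

```bash
python3 go.py "(.448,-.134,.0305)"; python3 - <<'E'
from fit import *
F={"side":vision.grab_frame("side")}
for d in finder.trace("side","brown_mid")[:2]:
    print(round(d["p"],2),d["xy"],fit(F,{"side":d["mask"].astype(np.float32)},[.448,-.134],2))
s=F["side"]; g=s["img"].copy()
cv2.imwrite("pics/v4.png",cv2.resize(g[150:330,230:430,::-1],(800,600)[0:1]+(600,)) if 0 else cv2.resize(g[150:330,230:430,::-1],(660,594),interpolation=cv2.INTER_CUBIC))
E
```

```text
16.9167 [ 0.4474 -0.1338  0.1242] [ 0.973  0.23  -0.   ] 0.998
(.448,-.134,.0305) units [-0.004  0.005  0.937]
0.56 [365.7, 212.1] (array([ 0.44807912, -0.13146647]), np.float64(0.9440866708755493))
```

View pics/v4.png

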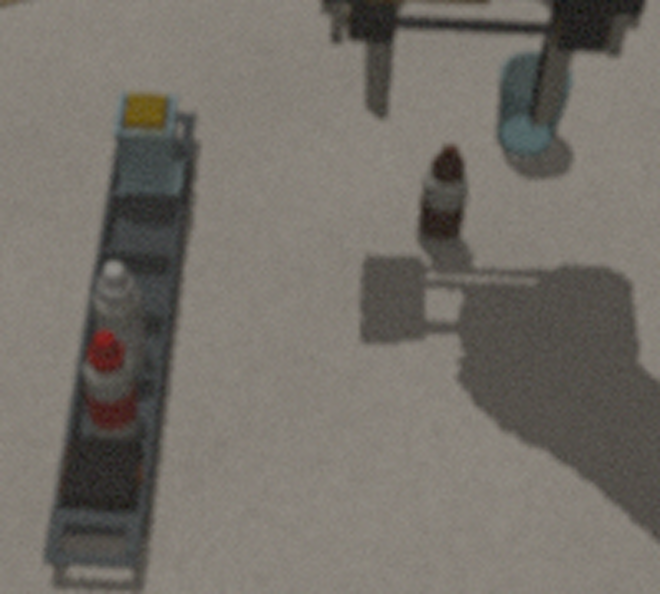

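Red stands in its cell beside the black box, white is next to it, and brown (445,195 in the crop) sits between the fingers clear of the beaker.

Emit:
{"api": "play_rows", "payload": {
  "linear": [
    [0.01,0,0.25],
    [0.01,0,0.5],
    [0.01,0,0.75],
    [0.01,0,0.93],
    [0.01,0,0.93],
    [0.01,0,0.93],
    [0.01,0,0.93],
    [0.01,0,0.93],
    [0.01,0,0.93],
    [0.01,0,0.93],
    [0.01,0,0.93],
    [0.01,0,0.93],
    [0.01,0,0.93],
    [0.01,0,0.93],
    [0.01,0,0.93],
    [0.01,0,0.93],
    [0.01,0,0.93],
    [0.01,0,0.93]
  ],
  "angular": [
    [0,0,0],
    [0,0,0],
    [0,0,0],
    [0,0,0],
    [0,0,0],
    [0,0,0],
    [0,0,0],
    [0,0,0],
    [0,0,0],
    [0,0,0],
    [0,0,0],
    [0,0,0],
    [0,0,0],
    [0,0,0],
    [0,0,0],
    [0,0,0],
    [0,0,0],
    [0,0,0]
  ],
  "grip": [1,1,1,1,1,0.1,0.1,0.1,0.1,0.1,0.1,0.1,0.1,0.1,0.1,0.1,0.1,0.1]
}}

```text
t: 18.52
ee_pos: [0.4471, -0.1332, 0.0317]
eef_rot: [0.0, 0.62, 0.784, 0.0]
contact_force: [0.1, 0.6, 0.7]
grip_width: 0.332
finger_force: 30.0
```

Emit:
{"api": "play_rows", "payload": {
  "linear": [
    [0,0,-0.2],
    [0,0,-0.4],
    [0,0,-0.6],
    [0,0,-0.8],
    [0,0,-0.95],
    [0,0,-0.95],
    [0,0,-0.95]
  ],
  "angular": [
    [0,0,0],
    [0,0,0],
    [0,0,0],
    [0,0,0],
    [0,0,0],
    [0,0,0],
    [0,0,0]
  ],
  "grip": [0.1,0.1,0.1,0.1,0.1,0.1,0.1]
}}

```text
t: 19.1
ee_pos: [0.4473, -0.1331, 0.127]
eef_rot: [0.001, 0.62, 0.784, 0.0]
contact_force: [-0.2, 0.1, -0.7]
grip_width: 0.329
finger_force: 29.9
```

```bash
python3 go.py "(.636,-.0156,.125)"
```

```text
19.1 [ 0.4473 -0.1331  0.127 ] [0.973 0.23  0.001] 0.329
(.636,-.0156,.125) units [0.708 2.107 0.023]
```

Emit:
{"api": "play_rows", "payload": {
  "linear": [
    [0.12,0.25,0],
    [0.24,0.5,0],
    [0.35,0.7,0],
    [0.35,0.7,0]
  ],
  "angular": [
    [0,0,0],
    [0,0,0],
    [0,0,0],
    [0,0,0]
  ],
  "grip": [0.1,0.1,0.1,0.1]
}}

```text
t: 19.43
ee_pos: [0.5103, -0.0795, 0.1252]
eef_rot: [-0.0, 0.619, 0.786, 0.001]
contact_force: [0.7, 0.2, -0.6]
grip_width: 0.33
finger_force: 29.9
```

Emit:
{"api": "play_rows", "payload": {
  "linear": [
    [0.12,0.25,0],
    [0.24,0.5,0],
    [0.36,0.7,0],
    [0.36,0.7,0]
  ],
  "angular": [
    [0,0,0],
    [0,0,0],
    [0,0,0],
    [0,0,0]
  ],
  "grip": [0.1,0.1,0.1,0.1]
}}

```text
t: 19.77
ee_pos: [0.5696, -0.0281, 0.125]
eef_rot: [-0.0, 0.619, 0.786, 0.001]
contact_force: [1.7, 0.5, -0.3]
grip_width: 0.333
finger_force: 29.9
```

Emit:
{"api": "play_rows", "payload": {
  "linear": [
    [0,0.2,0],
    [0,0.4,0],
    [0,0.6,0],
    [0,0.7,0],
    [0,0.7,0],
    [0,0.7,0],
    [0,0.7,0]
  ],
  "angular": [
    [0,0,0],
    [0,0,0],
    [0,0,0],
    [0,0,0],
    [0,0,0],
    [0,0,0],
    [0,0,0]
  ],
  "grip": [0.1,0.1,0.1,0.1,0.1,0.1,0.1]
}}

```text
t: 20.35
ee_pos: [0.6333, -0.0166, 0.126]
eef_rot: [-0.001, 0.621, 0.784, -0.001]
contact_force: [0.3, -0.6, -0.2]
grip_width: 0.328
finger_force: 29.9
```

```bash
python3 go.py "(.636,-.0156,.0375)"
```

```text
20.35 [ 0.6333 -0.0166  0.126 ] [ 0.973  0.229 -0.002] 0.328
(.636,-.0156,.0375) units [0.003 0.031 0.885]
```

Emit:
{"api": "play_rows", "payload": {
  "linear": [
    [0,0.01,0.2],
    [0,0.01,0.4],
    [0,0.01,0.6],
    [0,0.01,0.75],
    [0,0.01,0.83],
    [0,0.01,0.88],
    [0,0.01,0.88],
    [0,0.01,0.88],
    [0,0.01,0.88],
    [0,0.01,0.88]
  ],
  "angular": [
    [0,0,0],
    [0,0,0],
    [0,0,0],
    [0,0,0],
    [0,0,0],
    [0,0,0],
    [0,0,0],
    [0,0,0],
    [0,0,0],
    [0,0,0]
  ],
  "grip": [0.1,0.1,0.1,0.1,0.1,0.1,0.1,0.1,0.1,0.1]
}}

```text
t: 21.18
ee_pos: [0.6365, -0.0155, 0.0396]
eef_rot: [0.001, 0.62, 0.784, 0.0]
contact_force: [-0.7, 0.4, -0.5]
grip_width: 0.325
finger_force: 29.9
```

Emit:
{"api": "play_rows", "payload": {
  "linear": [
    [0,0,0],
    [0,0,0],
    [0,0,0],
    [0,0,0],
    [0,0,0],
    [0,0,0],
    [0,0,0],
    [0,0,0],
    [0,0,-0.2],
    [0,0,-0.5],
    [0,0,-0.9],
    [0,0,-0.9],
    [0,0,-0.9]
  ],
  "angular": [
    [0,0,0],
    [0,0,0],
    [0,0,0],
    [0,0,0],
    [0,0,0],
    [0,0,0],
    [0,0,0],
    [0,0,0],
    [0,0,0],
    [0,0,0],
    [0,0,0],
    [0,0,0],
    [0,0,0]
  ],
  "grip": [0.5,0.8,0.8,0.8,0.8,0.8,0.8,0.8,0.8,0.8,0.8,0.8,0.8]
}}

```text
t: 22.27
ee_pos: [0.6373, -0.0156, 0.1309]
eef_rot: [0.002, 0.62, 0.784, 0.001]
contact_force: [-0.1, 0.0, -0.7]
grip_width: 0.797
finger_force: 0.0
```

```bash
python3 go.py "(.559,-.386,.125)"
```

```text
22.2667 [ 0.6373 -0.0156  0.1309] [0.973 0.23  0.004] 0.797
(.559,-.386,.125) units [-3.425 -1.615  0.054]
```

Emit:
{"api": "play_rows", "payload": {
  "linear": [
    [-0.1,-0.3,0],
    [-0.3,-0.6,0],
    [-0.5,-0.9,0],
    [-0.5,-0.9,0]
  ],
  "angular": [
    [0,0,0],
    [0,0,0],
    [0,0,0],
    [0,0,0]
  ],
  "grip": [1,1,1,1]
}}

```text
t: 22.6
ee_pos: [0.5538, -0.0903, 0.1277]
eef_rot: [-0.001, 0.623, 0.782, -0.002]
contact_force: [-0.2, -0.1, -0.4]
grip_width: 0.99
finger_force: 0.0
```

Emit:
{"api": "play_rows", "payload": {
  "linear": [
    [-0.33,-0.08,0],
    [-0.66,-0.16,0],
    [-0.97,-0.24,0],
    [-0.97,-0.24,0]
  ],
  "angular": [
    [0,0,0],
    [0,0,0],
    [0,0,0],
    [0,0,0]
  ],
  "grip": [1,1,1,1]
}}

```text
t: 22.93
ee_pos: [0.5576, -0.1921, 0.128]
eef_rot: [0.001, 0.623, 0.782, -0.002]
contact_force: [-0.5, -1.2, -0.2]
grip_width: 1.002
finger_force: 0.0
```

Emit:
{"api": "play_rows", "payload": {
  "linear": [
    [-0.33,-0.08,0],
    [-0.66,-0.16,0],
    [-0.97,-0.24,0],
    [-0.97,-0.24,0]
  ],
  "angular": [
    [0,0,0],
    [0,0,0],
    [0,0,0],
    [0,0,0]
  ],
  "grip": [1,1,1,1]
}}

```text
t: 23.27
ee_pos: [0.5562, -0.292, 0.1279]
eef_rot: [0.001, 0.623, 0.782, -0.002]
contact_force: [-0.9, -1.1, -0.0]
grip_width: 0.999
finger_force: 0.0
```

Emit:
{"api": "play_rows", "payload": {
  "linear": [
    [-0.33,-0.08,0],
    [-0.66,-0.16,0],
    [-0.97,-0.22,0.04],
    [-0.97,-0.22,0.04],
    [-0.97,-0.22,0.04],
    [-0.97,-0.22,0.04]
  ],
  "angular": [
    [0,0,0],
    [0,0,0],
    [0,0,0],
    [0,0,0],
    [0,0,0],
    [0,0,0]
  ],
  "grip": [1,1,1,1,1,1]
}}

```text
t: 23.77
ee_pos: [0.5584, -0.383, 0.1234]
eef_rot: [-0.001, 0.62, 0.784, 0.0]
contact_force: [-0.0, 0.6, -0.8]
grip_width: 0.997
finger_force: 0.0
```

```bash
python3 go.py "(.559,-.386,.0305)"; python3 - <<'E'
from h import *
s=vision.grab_frame("side");t=vision.grab_frame("top")
cv2.imwrite("pics/v5.png",np.hstack([cv2.resize(s["img"][90:330,230:430,::-1],(400,480)),cv2.resize(t["img"][165:365,215:375,::-1],(384,480))]))
E
```

```text
23.7667 [ 0.5584 -0.383   0.1234] [ 0.973  0.23  -0.001] 0.997
(.559,-.386,.0305) units [-0.033 -0.     0.929]
```

View pics/v5.png

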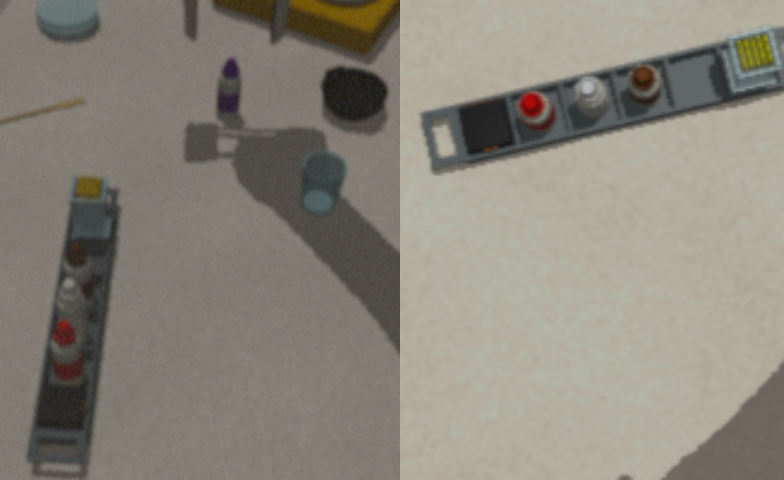

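Red, white and brown stand upright in order, and the cell beside the jar is free. The fingers straddle violet (230,85) and are clear of the dish.

Emit:
{"api": "play_rows", "payload": {
  "linear": [
    [-0.02,0,0.25],
    [-0.02,0,0.5],
    [-0.02,0,0.75],
    [-0.02,0,0.93],
    [-0.02,0,0.93],
    [-0.02,0,0.93],
    [-0.02,0,0.93],
    [-0.02,0,0.93],
    [-0.02,0,0.93],
    [-0.02,0,0.93],
    [-0.02,0,0.93],
    [-0.02,0,0.93],
    [-0.02,0,0.93],
    [-0.02,0,0.93],
    [-0.02,0,0.93],
    [-0.02,0,0.93],
    [-0.02,0,0.93],
    [-0.02,0,0.93]
  ],
  "angular": [
    [0,0,0],
    [0,0,0],
    [0,0,0],
    [0,0,0],
    [0,0,0],
    [0,0,0],
    [0,0,0],
    [0,0,0],
    [0,0,0],
    [0,0,0],
    [0,0,0],
    [0,0,0],
    [0,0,0],
    [0,0,0],
    [0,0,0],
    [0,0,0],
    [0,0,0],
    [0,0,0]
  ],
  "grip": [1,1,1,1,1,0.1,0.1,0.1,0.1,0.1,0.1,0.1,0.1,0.1,0.1,0.1,0.1,0.1]
}}

```text
t: 25.37
ee_pos: [0.5592, -0.3862, 0.0316]
eef_rot: [-0.0, 0.62, 0.784, -0.0]
contact_force: [-0.2, 0.4, 0.1]
grip_width: 0.326
finger_force: 30.0
```

Emit:
{"api": "play_rows", "payload": {
  "linear": [
    [0,0,-0.2],
    [0,0,-0.4],
    [0,0,-0.6],
    [0,0,-0.8],
    [0,0,-0.98],
    [0,0,-0.98],
    [0,0,-0.98]
  ],
  "angular": [
    [0,0,0],
    [0,0,0],
    [0,0,0],
    [0,0,0],
    [0,0,0],
    [0,0,0],
    [0,0,0]
  ],
  "grip": [0.1,0.1,0.1,0.1,0.1,0.1,0.1]
}}

```text
t: 25.95
ee_pos: [0.5596, -0.3863, 0.1303]
eef_rot: [0.001, 0.62, 0.784, 0.0]
contact_force: [-0.4, -0.7, -0.9]
grip_width: 0.33
finger_force: 30.0
```

```bash
python3 go.py "(.648,-.0662,.125)"
```

```text
25.95 [ 0.5596 -0.3863  0.1303] [0.973 0.23  0.001] 0.33
(.648,-.0662,.125) units [2.912 1.597 0.052]
```

Emit:
{"api": "play_rows", "payload": {
  "linear": [
    [0.25,0.06,0],
    [0.5,0.12,0],
    [0.75,0.18,0],
    [0.97,0.23,0],
    [0.97,0.23,0]
  ],
  "angular": [
    [0,0,0],
    [0,0,0],
    [0,0,0],
    [0,0,0],
    [0,0,0]
  ],
  "grip": [0.1,0.1,0.1,0.1,0.1]
}}

```text
t: 26.37
ee_pos: [0.5591, -0.2803, 0.1278]
eef_rot: [-0.002, 0.618, 0.786, 0.001]
contact_force: [-0.3, 1.1, -1.0]
grip_width: 0.331
finger_force: 30.0
```

Emit:
{"api": "play_rows", "payload": {
  "linear": [
    [0.25,0.06,0],
    [0.5,0.12,0],
    [0.75,0.18,0],
    [0.97,0.23,0],
    [0.97,0.23,0]
  ],
  "angular": [
    [0,0,0],
    [0,0,0],
    [0,0,0],
    [0,0,0],
    [0,0,0]
  ],
  "grip": [0.1,0.1,0.1,0.1,0.1]
}}

```text
t: 26.78
ee_pos: [0.559, -0.1815, 0.1281]
eef_rot: [-0.002, 0.618, 0.786, 0.0]
contact_force: [0.4, 0.7, -1.0]
grip_width: 0.327
finger_force: 30.0
```

Emit:
{"api": "play_rows", "payload": {
  "linear": [
    [0.25,0.06,0],
    [0.5,0.12,0],
    [0.75,0.18,0],
    [0.97,0.23,0],
    [0.97,0.23,0]
  ],
  "angular": [
    [0,0,0],
    [0,0,0],
    [0,0,0],
    [0,0,0],
    [0,0,0]
  ],
  "grip": [0.1,0.1,0.1,0.1,0.1]
}}

```text
t: 27.2
ee_pos: [0.5591, -0.0826, 0.1283]
eef_rot: [-0.002, 0.618, 0.786, 0.0]
contact_force: [-0.6, 0.6, -1.6]
grip_width: 0.331
finger_force: 30.0
```

Emit:
{"api": "play_rows", "payload": {
  "linear": [
    [0,0.25,0],
    [0,0.5,0],
    [0,0.75,0],
    [0,0.89,0],
    [0,0.89,0],
    [0,0.89,0],
    [0,0.89,0]
  ],
  "angular": [
    [0,0,0],
    [0,0,0],
    [0,0,0],
    [0,0,0],
    [0,0,0],
    [0,0,0],
    [0,0,0]
  ],
  "grip": [0.1,0.1,0.1,0.1,0.1,0.1,0.1]
}}

```text
t: 27.78
ee_pos: [0.6446, -0.0679, 0.1289]
eef_rot: [-0.001, 0.621, 0.784, -0.001]
contact_force: [0.4, -0.2, -0.2]
grip_width: 0.33
finger_force: 30.0
```

```bash
python3 go.py "(.648,-.0662,.0375)"
```

```text
27.7833 [ 0.6446 -0.0679  0.1289] [ 0.973  0.229 -0.002] 0.33
(.648,-.0662,.0375) units [0.009 0.039 0.914]
```

Emit:
{"api": "play_rows", "payload": {
  "linear": [
    [0.01,0.02,0.2],
    [0.01,0.02,0.4],
    [0.01,0.02,0.6],
    [0.01,0.02,0.75],
    [0.01,0.02,0.85],
    [0.01,0.02,0.91],
    [0.01,0.02,0.91],
    [0.01,0.02,0.91],
    [0.01,0.02,0.91],
    [0.01,0.02,0.91]
  ],
  "angular": [
    [0,0,0],
    [0,0,0],
    [0,0,0],
    [0,0,0],
    [0,0,0],
    [0,0,0],
    [0,0,0],
    [0,0,0],
    [0,0,0],
    [0,0,0]
  ],
  "grip": [0.1,0.1,0.1,0.1,0.1,0.1,0.1,0.1,0.1,0.1]
}}

```text
t: 28.62
ee_pos: [0.6483, -0.0653, 0.0396]
eef_rot: [0.001, 0.62, 0.784, 0.0]
contact_force: [0.1, -0.1, -0.1]
grip_width: 0.328
finger_force: 30.0
```

Emit:
{"api": "play_rows", "payload": {
  "linear": [
    [0,0,0],
    [0,0,0],
    [0,0,0],
    [0,0,0],
    [0,0,0],
    [0,0,0],
    [0,0,0],
    [0,0,0],
    [0,0,-0.2],
    [0,0,-0.5],
    [0,0,-0.95],
    [0,0,-0.95],
    [0,0,-0.95]
  ],
  "angular": [
    [0,0,0],
    [0,0,0],
    [0,0,0],
    [0,0,0],
    [0,0,0],
    [0,0,0],
    [0,0,0],
    [0,0,0],
    [0,0,0],
    [0,0,0],
    [0,0,0],
    [0,0,0],
    [0,0,0]
  ],
  "grip": [0.5,0.8,0.8,0.8,0.8,0.8,0.8,0.8,0.8,0.8,0.8,0.8,0.8]
}}

```text
t: 29.7
ee_pos: [0.6493, -0.0654, 0.1364]
eef_rot: [0.002, 0.62, 0.784, 0.002]
contact_force: [0.8, 0.7, 0.5]
grip_width: 0.802
finger_force: 0.0
```

Emit:
{"api": "play_rows", "payload": {
  "linear": [
    [0,-0.3,-0.2],
    [0,-0.6,-0.4],
    [0,-0.95,-0.6],
    [0,-0.95,-0.6]
  ],
  "angular": [
    [0,0,0],
    [0,0,0],
    [0,0,0],
    [0,0,0]
  ],
  "grip": [0.8,0.8,0.8,0.8]
}}

```text
t: 30.03
ee_pos: [0.5497, -0.0894, 0.1953]
eef_rot: [-0.001, 0.622, 0.783, -0.001]
contact_force: [0.4, 0.3, 0.1]
grip_width: 0.802
finger_force: 0.0
```

Emit:
{"api": "play_rows", "payload": {
  "linear": [
    [-0.2,-0.3,0],
    [-0.4,-0.6,0],
    [-0.5,-0.8,0],
    [-0.5,-0.8,0],
    [-0.5,-0.8,0],
    [-0.5,-0.8,0]
  ],
  "angular": [
    [0,0,0],
    [0,0,0],
    [0,0,0],
    [0,0,0],
    [0,0,0],
    [0,0,0]
  ],
  "grip": [0.8,0.8,0.8,0.8,0.8,0.8]
}}

```text
t: 30.53
ee_pos: [0.4894, -0.1535, 0.193]
eef_rot: [-0.0, 0.62, 0.784, 0.0]
contact_force: [-0.5, -0.6, 0.1]
grip_width: 0.802
finger_force: 0.0
```

```bash
python3 - <<'E'
from h import *
s=vision.grab_frame("side");t=vision.grab_frame("top")
cv2.imwrite("pics/v6.png",np.hstack([cv2.resize(s["img"][90:450,200:440,::-1],(320,480)),cv2.resize(t["img"][165:365,215:415,::-1],(480,480))]))
E
```

```text
(no output)
```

View pics/v6.png

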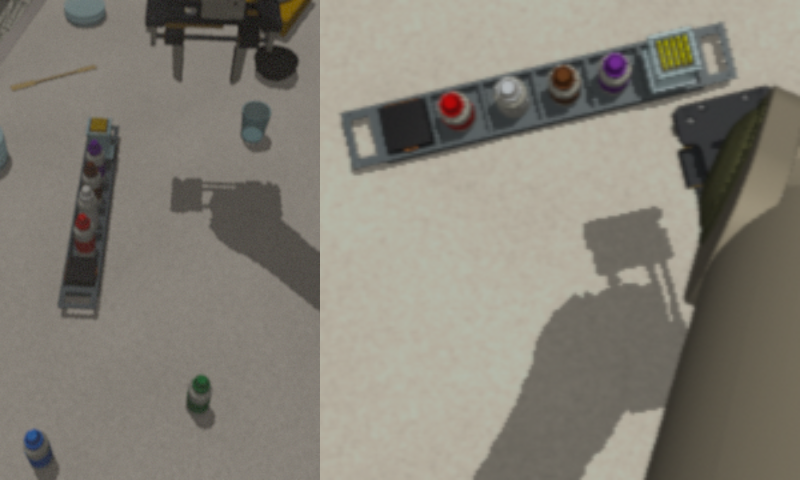

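From the jar the cells hold violet, brown, white and red, all upright. The green and blue bottles, the beaker and the dish stand where they were, and the gripper is clear of everything.

```bash
python3 -c "
from cell import manip
print(manip.finish_job())"
```

```text
the job is handed in; nothing more can be done
None
```

The job is handed in: in the last pictures the violet, brown, white and red bottles stand upright in the caddy in that order from the jar, with everything else where it was, at about 31 s of the 128 s limit.

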